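# Pull the transit cap off a valve manifold

## Task

Lift the steel puller off its stand by the handle, hook its two feet under the head of the snug mushroom-shaped cap on the manifold, and pull gently straight up until the cap pops off. Carry the cap in the puller to the parts tray, stand the puller upright in the tray with the cap, and let go. Do not touch the cap with the gripper, do not press the puller hard on the manifold or the cap (how far its feet hang down is not known exactly: feel for the deck), and leave the other things on the bench alone.

Things in the scene. Friction and masses are not known exactly. Their poses are not given: they have to be found in the camera images.
- manifold: Fixed aluminium block, 120 (x) by 210 (y) by 40 mm high; origin at the centre of its underside, z up, its flat top (deck) 40 mm above. Three stations stand on the deck 68 mm apart along y, 18 mm to +x of centre, in any order: the cap and two fixed plugs. The deck's free strip on the -x side is long enough to stand the puller's feet on before sliding it along +x under the cap.
- port: Fixed brass spigot under the cap, 18 mm across, 15 mm high; origin on the deck. Sprung detents grip the cap's bore: 8 to 20 N straight up draws the cap off over about 10 mm, then it is free and just rests on what lifts it. Pushed sideways the cap gives 1 to 2 mm.
- hex_plug: Fixed steel plug with hexagonal head, 28 mm across, 12 mm high; origin on the deck.
- dome_plug: Fixed steel domed plug, 28 mm across, 12 mm high; origin on the deck.
- cap_mid (a point): Loose black plastic cap, mushroom shape, 24 mm high, 25 g; the point is on its axis half-way up (12 mm above the deck while seated), z up. A neck 26 to 28 mm across and 6 mm high stands on the deck; over it overhangs a head 39 to 42 mm across and 18 mm high, leaving a 6 mm gap between deck and head all round.
- puller_mid (a point): Centre of the puller's steel cross-bar (16 x, 90 y, 6 mm high), under the handle. Below it a yoke with two feet hangs on rods, clamped (holds 60 N) at a drop that is NOT reported: the underside of the feet lies 37 to 59 mm below this point, wherever the last user left it. Find it by feel or by eye.
- tray: Fixed shallow parts tray, 170 by 170 mm, 22 mm high, walls and floor 5 mm thick; origin at the centre of its underside, z up.
- jar: Bystander: closed jar 56 mm across, 75 mm high; origin at the centre of its underside.
- bracket: Bystander: steel angle bracket, 50 by 90 mm, 54 mm high; origin at the centre of its underside.
- driver: Bystander: screwdriver lying on the bench; origin under its middle.
- puller_handle (a point): Centre of the puller's handle: an upright rubber bar, 14 (x) by 26 (y) by 46 mm high, 26 mm above puller_mid on the same axis. Loose steel puller, 170 to 260 g, hanging upright on its stand; z up, x to the yoke's open front. Lift it 60 mm straight up to clear the stand.
- stand: Fixed wooden rest, 65 mm high, two uprights under the bar's ends; origin at the centre of its underside. PULLER'S YOKE, from puller_mid: feet 4 mm thick, x -24 to +12 mm, 31 mm slot between; walls' inner faces y +-23, outer 27; back wall's inner face x = -20; roof 30 mm above the feet's underside. Slid along +x, feet in the gap, the back wall meets the cap's head when puller_mid is over its axis.

How it is judged:
On the way, in this order (a step that is already met when the one before it is completed fails the run):
1. the puller, hooked under the cap, draws it up its spigot (contact force between puller and cap above 2 N and horizontal distance between puller_mid and cap_mid below 0.009 m and z of cap_mid in the frame of manifold between 0.053 and 0.062 m), for 0.04 s.
2. the cap is off its spigot and carried in the puller, clear of the manifold (z of cap_mid in the frame of manifold above 0.08 m and distance between puller_mid and cap_mid below 0.06 m), for 0.3 s.
At the end, for the whole second after the job is handed in: Cap and puller both lie within the tray's walls (centres within 80 mm of its middle along each side, cap centre under 35 mm and puller middle under 72 mm above the bench), the puller upright within 0.2 rad, both released and at rest (x of cap_mid in the frame of tray between -0.08 and 0.08 m and y of cap_mid in the frame of tray between -0.08 and 0.08 m and height (world z) of cap_mid below 0.035 m and x of puller_mid in the frame of tray between -0.08 and 0.08 m and y of puller_mid in the frame of tray between -0.08 and 0.08 m and angle between puller_mid's own z axis and vertical below 0.2 rad and linear speed of each of puller, cap below 0.02 m/s and height (world z) of puller_mid below 0.072 m); the robot touches nothing.
It fails at once if the puller is pressed or shoved against the manifold with more than 30 N (contact force between puller and manifold above 30 N).
It fails at once if the puller loads the cap with more than 30 N (contact force between puller and cap above 30 N).
It fails at once if the gripper touches the cap (contact force between any of the arm, the fingers and cap above 0.5 N).
It fails at once if the jar, the bracket or the screwdriver is moved by more than 15 mm (distance of any of jar, bracket, driver from where it was at the start of the episode above 0.015 m).
It also fails if it takes over 61 s, if anything falls off the work surface, if the arm or the gripper's body presses on something with over 40 N, if the wrist force passes 120 N, or if a joint passes its speed limit or range.

## Robot

A 6-joint arm with a two-finger parallel gripper is mounted at the origin on the work surface. World frame = base frame: x ahead of the robot, y to its left, z up, the work surface at z = 0. Lengths are in m, angles in rad, forces in N, time in s.
With the tool pointing down it reaches from about 0.275 to 0.75 m from the base axis. Payload 10.2 kg.
Tool frame: the origin (TCP) lies midway between the tips of the shut fingers; the grasp point (between the pads) lies 19 mm behind it (env.hold_point_z is the distance from the TCP to the grasp point, in m); x points along the fingers, z is the direction in which the jaws open and shut, and the axes are right-handed (so a half turn about x gives the same grasp; the last joint's range is limited). The gripper opens to 85 mm and grips with 20 to 120 N. Pads are 22 mm wide; open, the fingers measure 114 mm over their backs; the gripper's body (76 mm by 85 mm) begins 54 mm behind the grasp point. The pads swing forward as they close: fully open they stand 13 mm farther back than shut.
Start: joints at [-1.486, 0.313, 1.498, -0, 1.331, -0.223], TCP at [0.159, -0.5, 0.208] pointing down, gripper open.
Joint ranges: [-2.94, 2.94], [-0.97, 2.17], [0.19, 2.56], [-1.23, 4.37], [0.02, 3.11], [-2.88, 2.88]. Speed limits (rad/s): [2.39, 2.39, 3.01, 3.14, 3.14, 3.14].

## Interface

Orientations are given as a unit quaternion [x, y, z, w].
In Python, from bench import env, kinematics, monitor, eyes, job gives the robot as it stands. The module is installed in compiled form; this text tells all that it offers. Calls block until the motion is done:
- env.reach(position, orientation): joint-space move of the TCP to a pose.
- env.movel(position, velocity=0.15, frame=None, guard=None): straight line of the TCP; frame=None keeps the orientation; velocity is the mean speed in m/s. With guard (N) it stops when the force on the tool has changed by that much, and returns True; else False.
- env.set_joints(angles): joint-space move.
- env.release() and env.close_gripper(effort=None): open the fingers fully, or close them until they stop; effort is the grip in N (None keeps the last).
- env.hold(seconds).
- kinematics.ik(position, orientation): joint angles nearest the present ones, or None.
- monitor.sense(): the state.
- eyes.grab_frame(name): name is "side" or "top"; returns a dict with "frame" (420x560x3 uint8, red, green, blue), "mtx" (3x3 intrinsics, pixels), "view" (4x4, takes a point from world to camera coordinates). Camera axes: x right, y down, z forward; pixel columns grow to the right and rows downward; lengths in m; the calibration is good to about 2 mm. A picture is of the moment at which its call begins. There is no depth.
A pose or a line that the arm cannot do raises env.MotionError and nothing moves.
- job.hand_in(): hands the job in, once; it reports no verdict.
The state is a dict: "clock": time; "joints": joint angles; "qvel": joint speeds; "joint_efforts": joint torques, N m; "position": TCP position; "ee_rot": TCP orientation; "contact_force": force on the tool from outside, world axes, zero at the start; "ft_torque": the same for the moment, N m; "finger_gap": opening from 0.0 (shut) to 1.0 (fully open).
Only numpy, scipy, OpenCV 4.12 (cv2) and the standard library are available. Lean on these libraries where they do the work, as an engineer would, in place of code of your own. Each camera call takes 0.05 s, during which the arm holds its last target.

## Working session

There is one attempt and no reset: what is moved stays moved. The work goes in short steps, each a Python script; the robot and the scene stay as the last script left them, time stands still between calls to the robot, and variables do not carry over. Pictures are saved under pics/ and viewed, and the job is handed in when it is done.

```bash
mkdir -p pics; ls
python3 - <<'E'
from bench import env, kinematics, monitor, eyes, job
import cv2,numpy as np
for n in("side","top"):
    f=eyes.grab_frame(n); cv2.imwrite(f"pics/{n}0.png",f["frame"][:,:,::-1]); print(n,f["mtx"].tolist(),np.round(f["view"],4).tolist())
print(monitor.sense(), env.hold_point_z)
E
```

```text
pics
side [[412.8270850945123, 0.0, 273.464872103848], [0.0, 412.8270850945123, 209.62418392696537], [0.0, 0.0, 1.0]] [[-0.8926, -0.4507, -0.0129, 0.5257], [-0.3196, 0.6527, -0.6869, 0.2484], [0.318, -0.609, -0.7266, 0.7689], [0.0, 0.0, 0.0, 1.0]]
top [[530.1728706548947, 0.0, 264.0720139270167], [0.0, 530.1728706548947, 210.10762559014057], [0.0, 0.0, 1.0]] [[-0.028, -0.9994, -0.0204, 0.0229], [-0.99, 0.0305, -0.1375, 0.6082], [0.138, 0.0164, -0.9903, 1.467], [0.0, 0.0, 0.0, 1.0]]
{'clock': 0.1, 'joints': array([-1.48642633e+00,  3.13393777e-01,  1.49834672e+00,  1.43271116e-05,
        1.33097584e+00, -2.23393612e-01]), 'qvel': array([-0.000306  , -0.00274234, -0.00210633,  0.00224346,  0.00156517,
       -0.00021742]), 'joint_efforts': array([ 3.06231916e-03, -4.12902725e+01, -2.60139871e+01, -2.07722319e-04,
        3.01442662e-03,  1.33251208e-05]), 'position': array([ 0.15901164, -0.50008526,  0.20759787]), 'ee_rot': array([ 0.41775805,  0.57098559, -0.41715209,  0.57047156]), 'contact_force': array([-0.27149005, -0.06572704, -0.09067853]), 'ft_torque': array([-0.00418218, -0.04699898,  0.02424156]), 'finger_gap': 1.002308583694722} 0.0187
```

View pics/side0.png

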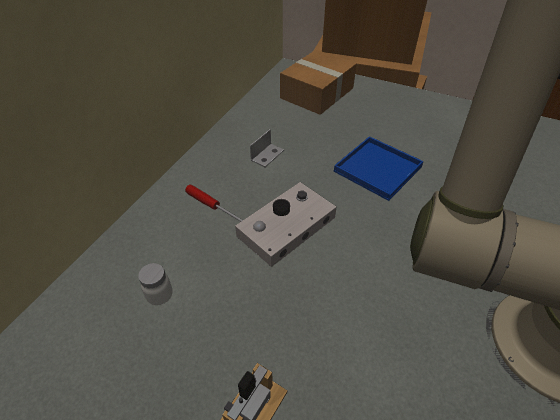

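View pics/top0.png

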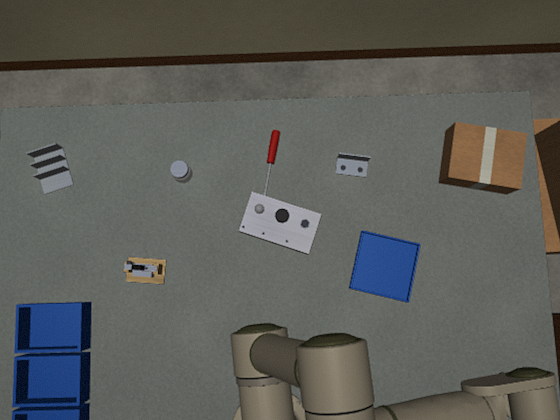

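The top view shows the cap at (282,215), manifold around (280,222), tray (385,266), stand with puller (145,270), jar (180,170) and bracket (352,165). The side view shows the handle at (247,384) and the cap at (281,207). Next I'll zoom in.

Run:
```python
import cv2,numpy as np
t=cv2.imread("pics/top0.png"); s=cv2.imread("pics/side0.png")
a=cv2.resize(t[240:300,105:185],None,fx=5,fy=5,interpolation=cv2.INTER_CUBIC)
b=cv2.resize(t[180:260,230:330],None,fx=4,fy=4,interpolation=cv2.INTER_CUBIC)
c=cv2.resize(s[355:420,205:305],None,fx=4,fy=4,interpolation=cv2.INTER_CUBIC)
d=cv2.resize(s[175:270,225:345],None,fx=3.3,fy=3.3,interpolation=cv2.INTER_CUBIC)
C=np.zeros((600,800,3),np.uint8)
for im,(r,q) in ((a[:, :400],(0,0)),(b[:300],(0,400)),(c[:300],(300,0)),(d[:300],(300,400))):
    C[r:r+im.shape[0],q:q+im.shape[1]]=im[:600-r,:800-q]
cv2.imwrite("pics/zoom0.png",C)
```

```text
(no output)
```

View pics/zoom0.png

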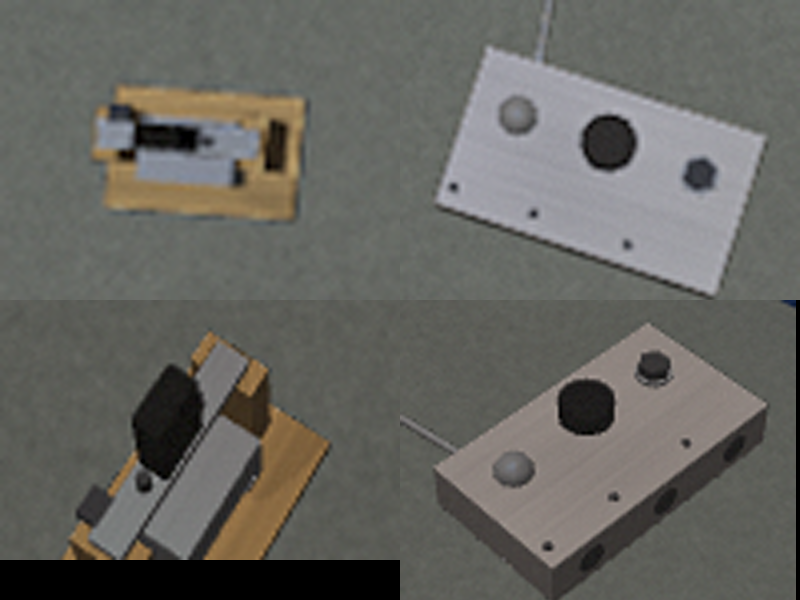

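```bash
cat > h.py <<'E'
import cv2,numpy as np,pickle
def cam(f): return np.array(f["mtx"]),np.array(f["view"])
def ray(f,uv):
    K,V=cam(f); R=V[:3,:3]; o=-R.T@V[:3,3]
    d=R.T@np.linalg.solve(K,np.array([uv[0],uv[1],1.])); return o,d/np.linalg.norm(d)
def onplane(f,uv,z):
    o,d=ray(f,uv); return o+d*(z-o[2])/d[2]
def tri(f1,u1,f2,u2):
    o1,d1=ray(f1,u1);o2,d2=ray(f2,u2)
    s=np.linalg.lstsq(np.stack([d1,-d2],1),o2-o1,rcond=None)[0]
    a,b=o1+s[0]*d1,o2+s[1]*d2; return (a+b)/2,np.linalg.norm(a-b)
def proj(f,p):
    K,V=cam(f); c=K@(V[:3,:3]@np.asarray(p)+V[:3,3]); return c[:2]/c[2]
def biggest(m):
    c,_=cv2.findContours(m.astype(np.uint8),cv2.RETR_EXTERNAL,cv2.CHAIN_APPROX_NONE); return max(c,key=cv2.contourArea)
def cen(c):
    m=cv2.moments(c); return np.array([m['m10']/m['m00'],m['m01']/m['m00']])
E
python3 - <<'E'
from h import *
from bench import env, kinematics, monitor, eyes, job
F={n:eyes.grab_frame(n) for n in("side","top")}
pickle.dump(F,open("f0.pkl","wb"))
np.set_printoptions(precision=4,suppress=True)
def sub(im,r0,r1,c0,c1):
    m=np.zeros(im.shape[:2],bool); m[r0:r1,c0:c1]=1; return m
T,S=F["top"],F["side"]
t=T["frame"].astype(int); s=S["frame"].astype(int)
# deck top view
m=(t.min(2)>125)&sub(t,180,260,230,330)
m=cv2.morphologyEx(m.astype(np.uint8),cv2.MORPH_CLOSE,np.ones((15,15)))
c=biggest(m); r=cv2.minAreaRect(c); box=cv2.boxPoints(r); print("deckrect",r)
P=np.array([onplane(T,b,.04) for b in box]); print(P, np.linalg.norm(np.roll(P,-1,0)-P,axis=1), P.mean(0))
# cap
for n,f,a,w in(("top",T,t,(195,235,265,300)),("side",S,s,(190,225,265,300))):
    m=(a.max(2)<70)&sub(a,*w); c=biggest(m); print(n,"cap",cv2.minEnclosingCircle(c),cen(c),cv2.boundingRect(c)); 
    if n=="top": print(onplane(T,cen(c),.064)); ct=cen(c)
# tray
m=(t[:,:,2]>t[:,:,0]+50)&sub(t,220,310,340,430); c=biggest(m); box=cv2.boxPoints(cv2.minAreaRect(c))
P=np.array([onplane(T,b,.022) for b in box]); print("tray",P,np.linalg.norm(np.roll(P,-1,0)-P,axis=1),P.mean(0))
# stand
m=((t[:,:,0]>t[:,:,2]+40))&sub(t,240,300,105,185); m=cv2.morphologyEx(m.astype(np.uint8),cv2.MORPH_CLOSE,np.ones((25,25)));c=biggest(m); r=cv2.minAreaRect(c);box=cv2.boxPoints(r)
P=np.array([onplane(T,b,.01) for b in box]);print("stand",box,P,np.linalg.norm(np.roll(P,-1,0)-P,axis=1),P.mean(0))
for n,a,w in(("top",t,(255,280,120,160)),("side",s,(365,405,235,262))):
    m=(a.max(2)<50)&sub(a,*w); c=biggest(m); print(n,"handle",cv2.minAreaRect(c),cen(c),cv2.boundingRect(c))
E
```

```text
deckrect ((282.20001220703125, 214.90000915527344), (73.68106842041016, 56.604774475097656), 18.434947967529297)
[[ 0.5539  0.0798  0.04  ]
 [ 0.7075  0.0249  0.04  ]
 [ 0.6335 -0.1727  0.04  ]
 [ 0.4822 -0.1157  0.04  ]] [0.1631 0.211  0.1617 0.2082] [ 0.5943 -0.0459  0.04  ]
top cap ((281.6764831542969, 215.26470947265625), 6.812586307525635) [281.7544 215.2078] (276, 209, 13, 14)
[ 0.5897 -0.0445  0.064 ]
side cap ((281.0, 207.25), 9.058935165405273) [281.0235 207.063 ] (273, 199, 17, 17)
tray [[ 0.3803 -0.2263  0.022 ]
 [ 0.5456 -0.2711  0.022 ]
 [ 0.5033 -0.4386  0.022 ]
 [ 0.3396 -0.3917  0.022 ]] [0.1712 0.1728 0.1703 0.1703] [ 0.4422 -0.3319  0.022 ]
stand [[122.6701 280.6193]
 [124.401  256.3857]
 [165.4061 259.3147]
 [163.6751 283.5482]] [[0.4213 0.4171 0.01  ]
 [0.4906 0.4127 0.01  ]
 [0.4788 0.2938 0.01  ]
 [0.4097 0.2989 0.01  ]] [0.0694 0.1195 0.0693 0.1187] [0.4501 0.3556 0.01  ]
top handle ((136.54588317871094, 266.5137939453125), (15.13365650177002, 5.4596099853515625), 16.699241638183594) [137.679  266.8148] (130, 262, 15, 8)
side handle ((247.07693481445312, 385.38458251953125), (17.19570541381836, 24.96150779724121), 33.6900634765625) [246.4714 384.9719] (238, 371, 18, 29)
```

Run:
```python
from h import *
F=pickle.load(open("f0.pkl","rb"));T,S=F["top"],F["side"]
np.set_printoptions(precision=4,suppress=True)
t=T["frame"].astype(int)
m=(t.min(2)>125); w=np.zeros(m.shape,bool); w[180:260,230:330]=1; m&=w
m=cv2.morphologyEx(m.astype(np.uint8),cv2.MORPH_CLOSE,np.ones((15,15)))
m=cv2.morphologyEx(m,cv2.MORPH_OPEN,np.ones((9,9)))
r=cv2.minAreaRect(biggest(m)); box=cv2.boxPoints(r)
P=np.array([onplane(T,b,.04) for b in box]); print(box,P, np.linalg.norm(np.roll(P,-1,0)-P,axis=1), P.mean(0))
e=P[1]-P[0];print([np.arctan2(*(np.roll(P,-1,0)-P)[i,1::-1]) for i in range(4)])
a=cv2.resize(T["frame"][250:290,115:175,::-1],None,fx=10,fy=10,interpolation=cv2.INTER_CUBIC)
cv2.imwrite("pics/z1.png",a)
a=cv2.resize(S["frame"][360:420,215:295,::-1],None,fx=10,fy=10,interpolation=cv2.INTER_CUBIC)
cv2.imwrite("pics/z2.png",a)
```

```text
[[238.3 230.1]
 [252.9 186.3]
 [322.8 209.6]
 [308.2 253.4]] [[ 0.5539  0.0798  0.04  ]
 [ 0.6789  0.0352  0.04  ]
 [ 0.6053 -0.162   0.04  ]
 [ 0.4822 -0.1157  0.04  ]] [0.1327 0.2105 0.1315 0.2082] [ 0.5801 -0.0407  0.04  ]
[np.float64(-0.3429355698373653), np.float64(-1.9281672838929331), np.float64(2.7814379792942914), np.float64(1.2189734391384595)]
```

View pics/z1.png

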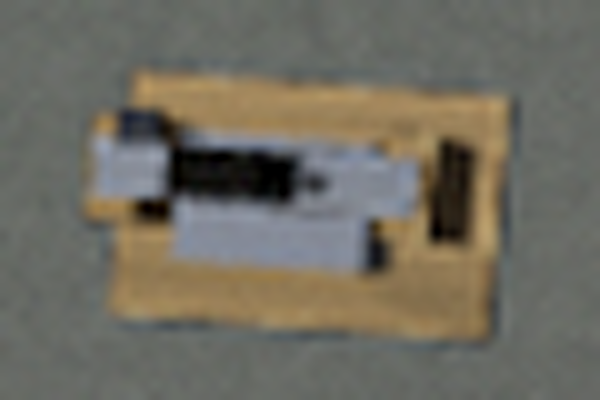

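View pics/z2.png

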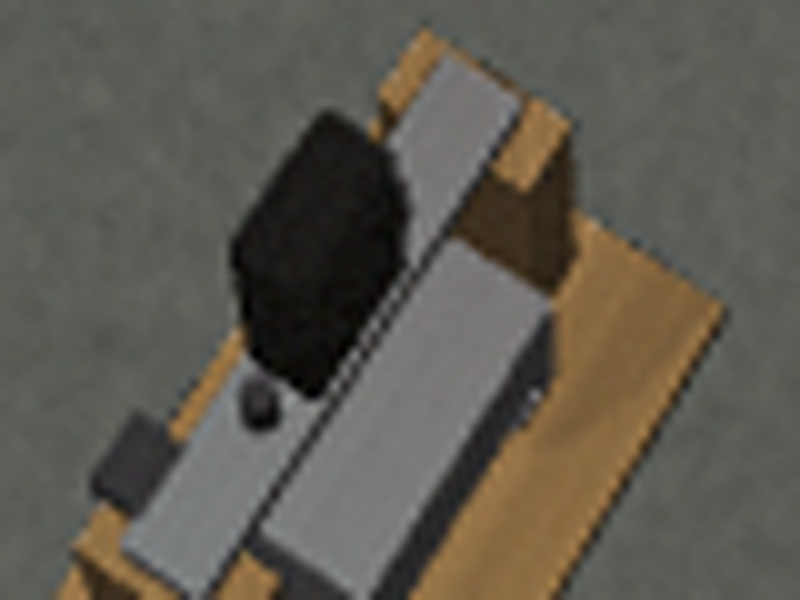

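Run:
```python
from h import *
F=pickle.load(open("f0.pkl","rb"));T,S=F["top"],F["side"]
np.set_printoptions(precision=4,suppress=True)
print(proj(S,[.5897,-.0445,.055]),"vs 281,207", tri(T,(281.75,215.2),S,(281,207-4)))
def zs(x,y): return (215+(x+.5)/10-.5,360+(y+.5)/10-.5)
def zt(x,y): return (115+(x+.5)/10-.5,250+(y+.5)/10-.5)
q=[(450,55),(525,98),(200,600),(125,545)]
for z in(.069,.071,.074):
    P=np.array([onplane(S,zs(*p),z) for p in q]); print(z,P, np.linalg.norm(np.roll(P,-1,0)-P,axis=1),P.mean(0)); d=P[3]-P[0];print(np.arctan2(d[1],d[0])-np.pi/2)
q=[(93,135),(93,195),(418,213),(418,160)]
P=np.array([onplane(T,zt(*p),.071) for p in q]); print("top",P, np.linalg.norm(np.roll(P,-1,0)-P,axis=1),P.mean(0)); d=P[0]-P[3];print(np.arctan2(d[1],d[0])-np.pi/2)
# handle extremes
h=[(135,266)]
print("handle tri", tri(T,zt(235,175),S,zs(320,250)))
```

```text
[281.6393 206.6201] vs 281,207 (array([ 0.5902, -0.0441,  0.0668]), np.float64(0.0017577806383674169))
0.069 [[0.4584 0.3072 0.069 ]
 [0.4441 0.308  0.069 ]
 [0.4529 0.3974 0.069 ]
 [0.467  0.3958 0.069 ]] [0.0143 0.0898 0.0142 0.089 ] [0.4556 0.3521 0.069 ]
-0.0966352693224084
0.071 [[0.4579 0.3079 0.071 ]
 [0.4437 0.3087 0.071 ]
 [0.4524 0.3978 0.071 ]
 [0.4665 0.3962 0.071 ]] [0.0143 0.0895 0.0142 0.0887] [0.4551 0.3527 0.071 ]
-0.09663526932240907
0.074 [[0.4572 0.309  0.074 ]
 [0.4431 0.3098 0.074 ]
 [0.4517 0.3985 0.074 ]
 [0.4658 0.3969 0.074 ]] [0.0142 0.0891 0.0141 0.0883] [0.4545 0.3535 0.074 ]
-0.09663526932240862
top [[0.4687 0.3968 0.071 ]
 [0.4521 0.3966 0.071 ]
 [0.4446 0.3064 0.071 ]
 [0.4592 0.3064 0.071 ]] [0.0165 0.0905 0.0146 0.0908] [0.4562 0.3516 0.071 ]
-0.10455470906489395
handle tri (array([0.4559, 0.3515, 0.0938]), np.float64(0.0006052973994410385))
```

```bash
cat >> h.py <<'E'
from scipy.spatial.transform import Rotation as R
def quat(yaw,flip=False):
    z=np.array([np.cos(yaw),np.sin(yaw),0])*(-1 if flip else 1); x=np.array([0,0,-1.]); y=np.cross(z,x)
    return R.from_matrix(np.stack([x,y,z],1)).as_quat()
E
python3 - <<'E'
from h import *
from bench import env, kinematics, monitor, eyes, job
np.set_printoptions(precision=4,suppress=True)
print(R.from_quat(monitor.sense()['ee_rot']).as_matrix())
for fl in(0,1):
    for p,y in(((.4558,.352,.18),-.1),((.55,-.03,.2),-.355),((.59,-.044,.2),-.355),((.442,-.332,.2),-.355)):
        print(fl,p,kinematics.ik(p,quat(y,fl)))
E
```

```text
[[-0.0001  0.953   0.303 ]
 [ 0.0008  0.303  -0.953 ]
 [-1.      0.0002 -0.0008]]
0 (0.4558, 0.352, 0.18) [ 0.4543  0.4464  1.3812 -0.      1.314   0.5543]
0 (0.55, -0.03, 0.2) [-0.2672  0.3759  1.4315 -0.      1.3343  0.0878]
0 (0.59, -0.044, 0.2) [-0.2723  0.4668  1.2976 -0.      1.3772  0.0827]
0 (0.442, -0.332, 0.2) [-0.8562  0.3802  1.4252 -0.      1.3361 -0.5012]
1 (0.4558, 0.352, 0.18) [ 0.4543  0.4464  1.3812 -0.      1.314  -2.5873]
1 (0.55, -0.03, 0.2) None
1 (0.59, -0.044, 0.2) None
1 (0.442, -0.332, 0.2) [-0.8562  0.3802  1.4252 -0.      1.3361  2.6404]
```

Run:
```python
from h import *
from bench import env, kinematics, monitor, eyes, job
np.set_printoptions(precision=4,suppress=True)
q=quat(-.1)
env.reach([.4558,.352,.18],q)
env.movel([.4558,.352,.0775],velocity=.1)
env.close_gripper(effort=80)
s=monitor.sense(); print(s['clock'],s['position'],s['contact_force'],s['ft_torque'],s['finger_gap'],s['finger_gap']*85)
for n in("side","top"): 
    f=eyes.grab_frame(n); cv2.imwrite(f"pics/{n}1.png",f["frame"][:,:,::-1])
f=[cv2.imread("pics/side1.png"),cv2.imread("pics/top1.png")]
cv2.imwrite("pics/g1.png",np.hstack([cv2.resize(f[0][300:420,180:320],(400,343)),cv2.resize(f[1][210:310,90:190],(343,343))]))
```

```text
5.1917 [0.4561 0.3521 0.0778] [ 0.6284 -0.0283  2.9934] [-0.0907 -0.094   0.042 ] 0.13990075286028564 11.89156399312428
```

View pics/g1.png

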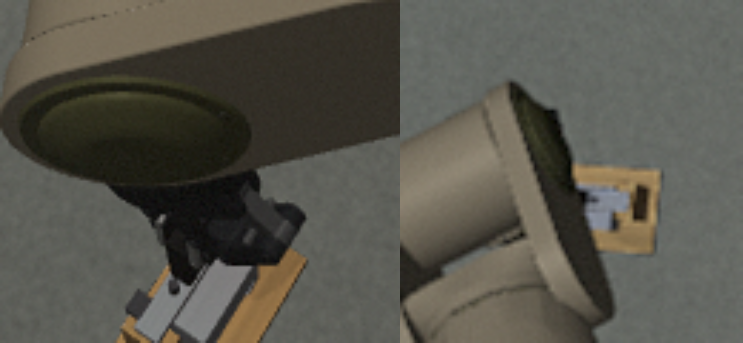

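Run:
```python
from h import *
from bench import env, kinematics, monitor, eyes, job
np.set_printoptions(precision=4,suppress=True)
env.movel([.4561,.3521,.19],velocity=.1)
s=monitor.sense(); print(s['clock'],s['contact_force'],s['finger_gap'])
yaw=-.355; cap=np.array([.5900,-.0444]); u=np.array([np.cos(yaw),np.sin(yaw)])
p=cap-.042*u
env.reach([*p,.19],quat(yaw))
env.movel([*p,.15],velocity=.1)
env.hold(.3)
s=monitor.sense(); print(s['clock'],s['position'],s['contact_force'],s['ft_torque'],s['finger_gap'])
F={n:eyes.grab_frame(n) for n in("side","top")}; pickle.dump(F,open("f2.pkl","wb"))
for n in F: cv2.imwrite(f"pics/{n}2.png",F[n]["frame"][:,:,::-1])
cv2.imwrite("pics/g2.png",np.vstack([cv2.resize(F["side"]["frame"][150:270,200:360,::-1],(640,480),interpolation=cv2.INTER_CUBIC)]))
cv2.imwrite("pics/g2t.png",np.vstack([cv2.resize(F["top"]["frame"][170:270,210:343,::-1],(640,480),interpolation=cv2.INTER_CUBIC)]))
```

```text
6.5667 [ 0.2491 -0.1911 -2.9567] 0.13892686182922934
8.875 [ 0.5508 -0.0298  0.1504] [-0.5966 -0.0098 -1.9312] [-0.0514  0.0046 -0.0586] 0.1413178190190326
```

View pics/g2.png

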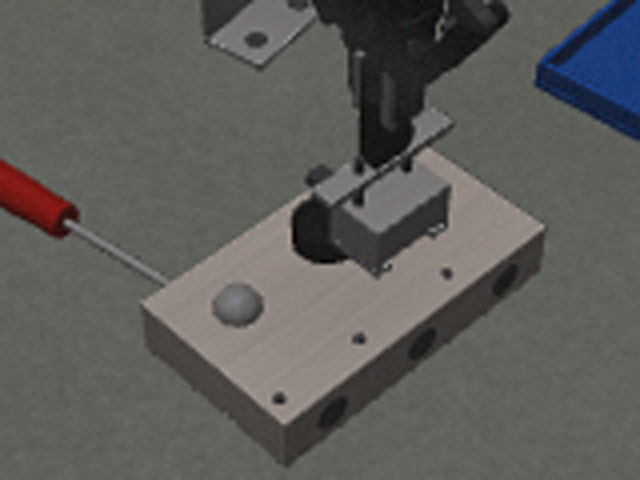

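View pics/g2t.png

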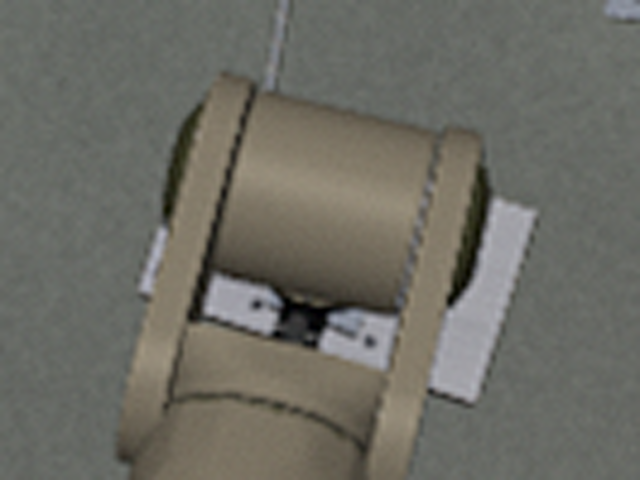

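Run:
```python
from h import *
F=pickle.load(open("f2.pkl","rb"))
a=cv2.resize(F["side"]["frame"][170:225,270:320,::-1],None,fx=10,fy=10,interpolation=cv2.INTER_CUBIC)
cv2.imwrite("pics/z3.png",a)
```

```text
(no output)
```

View pics/z3.png

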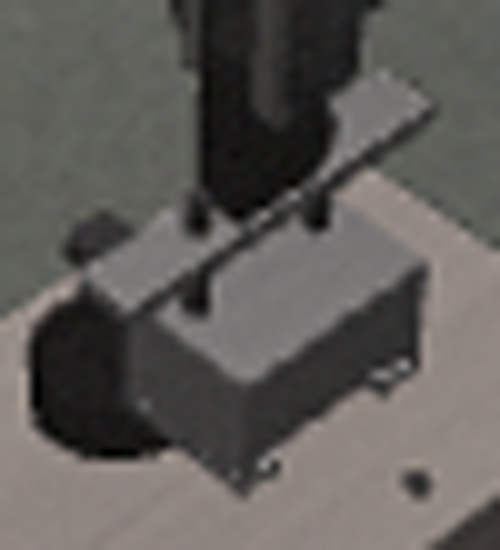

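Run:
```python
from h import *
from scipy.optimize import least_squares
np.set_printoptions(precision=4,suppress=True)
F=pickle.load(open("f2.pkl","rb")); S=F["side"]
def zs(x,y): return np.array((270+(x+.5)/10-.5,170+(y+.5)/10-.5))
q=[(383,70),(437,105),(133,310),(85,268)]
for z in(.1416,.1436,.1456):
    P=np.array([onplane(S,zs(*p),z) for p in q]); e=np.roll(P,-1,0)-P
    print(z,P.mean(0),np.linalg.norm(e,axis=1),[np.arctan2(e[i,1],e[i,0])*(1) for i in (1,3)])
yaw=-.355;ca,sa=np.cos(yaw),np.sin(yaw)
M=np.array([.5508,-.0298,.1406])
def w(m,l): return m+np.array([ca*l[0]-sa*l[1],sa*l[0]+ca*l[1],l[2]])
for l in([8,-45,3],[-8,-45,3],[-8,45,3],[8,45,3]): print(zs(*q[[[8,-45,3],[-8,-45,3],[-8,45,3],[8,45,3]].index(l)]),proj(S,w(M,np.array(l)/1000)))
# drop: heights from known xy of roof back corners and foot corner
for D in (.037,.042,.047,.052,.057):
    print(D,[proj(S,w(M,l)) for l in(np.array([-.024,.027,-D+.03]),np.array([-.024,-.027,-D+.03]),np.array([-.024,.027,-D]))])
print([zs(*p) for p in((245,385),(428,263),(243,495))])
```

```text
0.1416 [ 0.5502 -0.0308  0.1416] [0.0156 0.089  0.0155 0.0875] [np.float64(1.212099220014493), np.float64(-1.9284355070113506)]
0.1436 [ 0.5494 -0.0288  0.1436] [0.0155 0.0887 0.0155 0.0872] [np.float64(1.212099220014493), np.float64(-1.9284355070113506)]
0.1456 [ 0.5486 -0.0269  0.1456] [0.0155 0.0884 0.0154 0.0869] [np.float64(1.2120992200144929), np.float64(-1.92843550701135)]
[307.85 176.55] [307.6875 175.7384]
[313.25 180.05] [313.1449 179.3996]
[282.85 200.55] [282.4327 200.2361]
[278.05 196.35] [277.0043 196.1925]
0.037 [array([294.2432, 203.4025]), array([312.5267, 190.677 ]), array([293.9037, 213.4261])]
0.042 [array([294.1854, 205.1091]), array([312.3941, 192.3879]), array([293.8487, 215.0476])]
0.047 [array([294.1281, 206.801 ]), array([312.2626, 194.0846]), array([293.7943, 216.6556])]
0.052 [array([294.0713, 208.4785]), array([312.1322, 195.7672]), array([293.7402, 218.2502])]
0.057 [array([294.0149, 210.1417]), array([312.0028, 197.4359]), array([293.6867, 219.8315])]
[array([294.05, 208.05]), array([312.35, 195.85]), array([293.85, 219.05])]
```

Run:
```python
from h import *
np.set_printoptions(precision=4,suppress=True)
F=pickle.load(open("f0.pkl","rb"))
n=np.array([.348,.937]);
for k,w in(("top",(200,230,266,298)),("side",(192,224,265,298))):
    f=F[k]; g=cv2.cvtColor(f["frame"],cv2.COLOR_RGB2GRAY)[w[0]:w[1],w[2]:w[3]]
    s=8; G=cv2.resize(g,None,fx=s,fy=s,interpolation=cv2.INTER_CUBIC)
    th=(float(np.percentile(g,3))+float(np.median(g)))/2
    c=biggest(G<th); x,y,ww,hh=cv2.boundingRect(c)
    cu=lambda a,o:(a+.5)/s-.5+o
    bb=np.array([cu(x,w[2]),cu(x+ww-1,w[2]),cu(y,w[0]),cu(y+hh-1,w[0])]); m=cen(c); m=np.array([cu(m[0],w[2]),cu(m[1],w[0])])
    print(k,th,bb,m,"bbcentre",(bb[0]+bb[1])/2,(bb[2]+bb[3])/2)
    if k=="top":
        for z in(.055,.064): p=onplane(f,m,z); print(p,n@p[:2])
    else:
        p=onplane(f,m,.055); print(p,n@p[:2],proj(f,[.5897,-.0445,.055]),proj(f,[.5897,-.0445,.064]))
```

```text
top 94.0 [274.8125 288.6875 208.3125 222.4375] [281.7203 215.2561] bbcentre 281.75 215.375
[ 0.5907 -0.0445  0.055 ] 0.16385653681949533
[ 0.5895 -0.0444  0.064 ] 0.1635952337104319
side 75.5 [272.3125 289.5625 198.5625 215.4375] [280.9721 207.0772] bbcentre 280.9375 207.0
[ 0.5904 -0.0425  0.055 ] 0.16561941525626003 [281.6393 206.6201] [281.645  203.8755]
```

Run:
```python
from h import *
from bench import env, kinematics, monitor, eyes, job
np.set_printoptions(precision=4,suppress=True)
p=[.5508,-.0298]
print(env.movel([*p,.116],velocity=.06,guard=5))
env.hold(.3); s=monitor.sense(); print(s['position'],s['contact_force'])
print(env.movel([*p,.085],velocity=.01,guard=3))
s=monitor.sense(); print(s['clock'],s['position'],s['contact_force'],s['ft_torque'])
F={n:eyes.grab_frame(n) for n in("side","top")}; pickle.dump(F,open("f3.pkl","wb"))
a=cv2.resize(F["side"]["frame"][185:240,265:325,::-1],None,fx=10,fy=10,interpolation=cv2.INTER_CUBIC)
cv2.imwrite("pics/z4.png",a)
```

```text
False
[ 0.5509 -0.0298  0.1162] [-0.0742  0.3056 -2.7535]
True
11.45 [ 0.551  -0.0299  0.104 ] [0.8635 0.508  5.3875] [-0.0653 -0.0471 -0.0409]
```

View pics/z4.png

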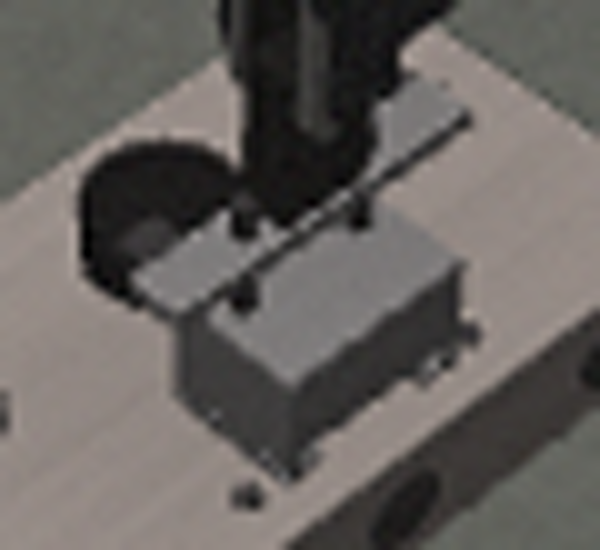

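Run:
```python
from h import *
np.set_printoptions(precision=4,suppress=True)
S=pickle.load(open("f3.pkl","rb"))["side"]
n=np.array([.348,.937]);u=np.array([.937,-.348])
def zs(x,y): return np.array((265+(x+.5)/10-.5,185+(y+.5)/10-.5))
a=onplane(S,zs(292,385),.07);b=onplane(S,zs(463,265),.07)
print("roof back mid",(a+b)/2,np.linalg.norm(a-b),"lat",n@(a+b)[:2]/2,"x->mid",u@(a+b)[:2]/2+.024, np.arctan2(*(b-a)[:2])-0)
a=onplane(S,zs(467,115),.0973);b=onplane(S,zs(180,312),.0973);c=onplane(S,zs(133,278),.0973);d=onplane(S,zs(413,75),.0973)
m=(a+b+c+d)/4; print("bar",m,np.linalg.norm(a-b),np.linalg.norm(b-c),np.linalg.norm(d-c),"lat",n@m[:2],"x",u@m[:2], np.arctan2((b-a)[1],(b-a)[0])-np.pi/2,np.arctan2((c-d)[1],(c-d)[0])-np.pi/2)
cap=np.array([.5904,-.0425]);print("cap side lat",n@cap,"x",u@cap,"tcp lat",n@[.551,-.0299],"x",u@[.551,-.0299])
```

```text
roof back mid [ 0.529  -0.0234  0.07  ] 0.05233979639229792 lat 0.16219881370218722 x->mid 0.5278060122468121 -2.769779770143296
bar [ 0.5504 -0.0279  0.0973] 0.08619096534157393 0.01391208247599419 0.0871525501449087 lat 0.16538179259324037 x 0.5254169927982107 -0.366533867135701 -0.3317855779296994
cap side lat 0.1656367 x 0.5679948 tcp lat 0.1637317 x 0.5266922
```

Run:
```python
from h import *
from bench import env, kinematics, monitor, eyes, job
np.set_printoptions(precision=4,suppress=True)
n=np.array([.348,.937]);u=np.array([.937,-.348]);n/=np.linalg.norm(n);u/=np.linalg.norm(u)
p0=np.array([.551,-.0299])
env.movel([*p0,.1055],velocity=.01); env.hold(.2)
s=monitor.sense(); print(s['clock'],s['position'],s['contact_force'])
p1=p0+.0006*n
env.movel([*p1,.1055],velocity=.01)
f0=monitor.sense()['contact_force']
for d,v,g in((.016,.03,4),(.034,.02,4),(.0425,.01,4)):
    q=p1+d*u
    r=env.movel([*q,.1055],velocity=v,guard=g)
    s=monitor.sense(); f=s['contact_force']-f0; e=s['position'][:2]-p1
    print(r,s['clock'],"x,lat",u@e,n@e,"z",s['position'][2],"F x,lat,z",u@f[:2],n@f[:2],f[2],s['ft_torque'])
    if r: break
F={n:eyes.grab_frame(n) for n in("side","top")}; pickle.dump(F,open("f4.pkl","wb"))
a=cv2.resize(F["side"]["frame"][180:235,255:315,::-1],None,fx=10,fy=10,interpolation=cv2.INTER_CUBIC)
cv2.imwrite("pics/z5.png",a)
```

```text
12.1417 [ 0.5509 -0.0299  0.1053] [ 0.5661 -0.2774 -1.4648]
False 13.075 x,lat 0.015919666315128315 -4.424178592531438e-06 z 0.10539797175710716 F x,lat,z -0.10103822331246097 0.5284686433126642 -1.4403913576841547 [-0.0062 -0.0418 -0.0403]
False 14.125 x,lat 0.03392452909250949 1.211911085341205e-05 z 0.10551184649698082 F x,lat,z -0.30601658655163205 1.1188902530516671 -0.4479950797729586 [-0.0049  0.0029  0.017 ]
False 15.125 x,lat 0.04246281037268492 2.4508651354407764e-05 z 0.10549754824090923 F x,lat,z 0.6978654652784333 0.8882063389254635 -0.38882868007455085 [-0.0193 -0.0344  0.0154]
```

View pics/z5.png

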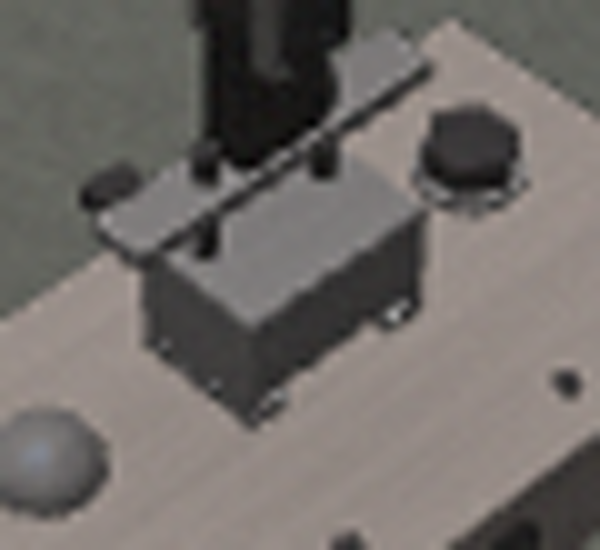

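Run:
```python
from h import *
from bench import env, kinematics, monitor, eyes, job
np.set_printoptions(precision=4,suppress=True)
n=np.array([.348,.937]);u=np.array([.937,-.348]);n/=np.linalg.norm(n);u/=np.linalg.norm(u)
p1=np.array([.551,-.0299])+.0006*n
env.hold(.2); f0=monitor.sense()['contact_force']
r=env.movel([*(p1+.0455*u),.1055],velocity=.008,guard=2.5)
def rep(t):
    s=monitor.sense(); f=s['contact_force']-f0; e=s['position'][:2]-p1
    print(t,r,round(s['clock'],2),"x,lat",u@e,n@e,"z",s['position'][2],"F x,lat,z",u@f[:2],n@f[:2],f[2],s['ft_torque'])
    return s
s=rep("slide")
x=min(u@(s['position'][:2]-p1),.0455)-.0005
q=p1+x*u
for z in (.1065,.1075,.1085,.1095):
    r=env.movel([*q,z],velocity=.01,guard=24); rep("up")
```

```text
slide True 15.77 x,lat 0.04375304148360843 -1.7793768864544108e-05 z 0.10453174652787858 F x,lat,z 0.49721238461134754 -0.5966506028714376 1.3742803840573172 [-0.0587  0.0129  0.0407]
up False 16.13 x,lat 0.04301046369084228 -2.2228543862256447e-05 z 0.10615344787594844 F x,lat,z -0.4871150291186766 -0.0537952127206695 -2.968397262654481 [ 0.0502 -0.0139 -0.0484]
up False 16.38 x,lat 0.04271509899472806 -6.851444016611725e-05 z 0.10634460457069941 F x,lat,z 1.9162168419595271 0.24128050743277188 -12.618780001309958 [-0.1142 -0.4041  0.0653]
up False 16.63 x,lat 0.04256162882743768 -4.037705075600019e-05 z 0.10737116468461756 F x,lat,z 2.943299697754534 -0.09588234873781834 -20.049544685340887 [-0.1126 -0.4453  0.0145]
up False 16.88 x,lat 0.04324409985248124 4.962931796833375e-05 z 0.11019929473530152 F x,lat,z -0.7545446057133287 -1.093987539147561 -9.3341096050228 [ 0.042   0.3694 -0.0191]
```

Run:
```python
from h import *
from bench import env, kinematics, monitor, eyes, job
np.set_printoptions(precision=4,suppress=True)
s=monitor.sense(); q=s['position'][:2]
for z in (.1115,.113,.1145,.116,.118,.120,.123,.127):
    r=env.movel([*q,z],velocity=.01,guard=25); s=monitor.sense()
    print(r,round(s['clock'],2),s['position'],s['contact_force'],s['ft_torque'])
F={n:eyes.grab_frame(n) for n in("side","top")}; pickle.dump(F,open("f5.pkl","wb"))
a=cv2.resize(F["side"]["frame"][165:235,255:315,::-1],None,fx=8,fy=8,interpolation=cv2.INTER_CUBIC)
cv2.imwrite("pics/z6.png",a)
```

```text
False 17.23 [ 0.5919 -0.0443  0.1122] [-2.331  0.869 -9.905] [0.1387 0.5176 0.0288]
False 17.53 [ 0.5921 -0.0444  0.1137] [-1.1002  0.8714 -7.3463] [0.0897 0.5013 0.0227]
False 17.83 [ 0.5927 -0.0445  0.116 ] [-0.5772 -0.2585 -0.8234] [ 0.1304  0.2078 -0.0142]
False 18.13 [ 0.5922 -0.0445  0.1165] [-0.4699 -0.3278 -2.6576] [-0.0033  0.0066  0.0405]
False 18.48 [ 0.5918 -0.0444  0.118 ] [-0.5134  0.2407 -2.2702] [-0.0301  0.0351  0.0072]
False 18.83 [ 0.5918 -0.0443  0.1201] [ 0.7387  0.4566 -2.5032] [-0.011   0.0283  0.0343]
False 19.28 [ 0.5918 -0.0443  0.123 ] [-0.2491 -0.986  -2.3138] [-0.012  -0.0369 -0.0195]
False 19.83 [ 0.5917 -0.0444  0.127 ] [-0.5023  0.1178 -2.8499] [-0.0395  0.0255 -0.03  ]
```

View pics/z6.png

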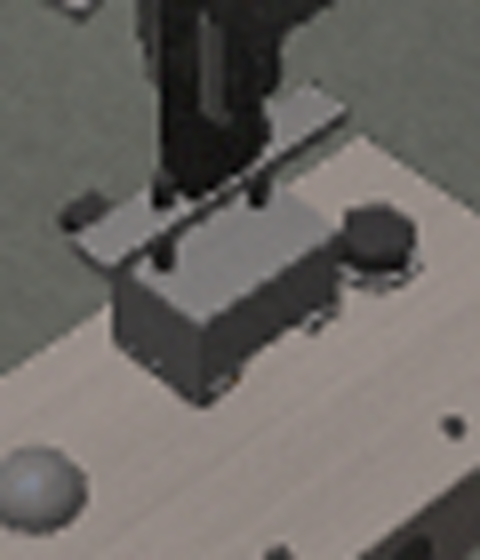

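Run:
```python
from h import *
from bench import env, kinematics, monitor, eyes, job
np.set_printoptions(precision=4,suppress=True)
env.movel([.5917,-.0444,.165],velocity=.03); env.hold(.4)
print(monitor.sense()['clock'])
F={n:eyes.grab_frame(n) for n in("side","top")}; pickle.dump(F,open("f6.pkl","wb"))
a=cv2.resize(F["side"]["frame"][140:235,245:335,::-1],None,fx=6,fy=6,interpolation=cv2.INTER_CUBIC)
cv2.imwrite("pics/z7.png",a)
```

```text
21.75
```

View pics/z7.png

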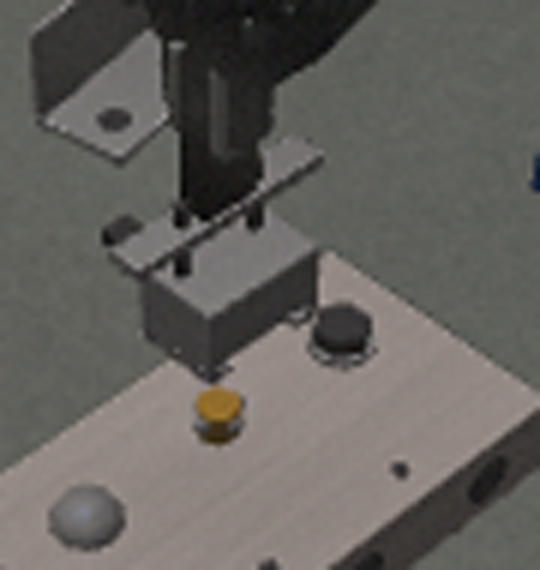

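The brass spigot is bare and no cap is left on the deck, so the cap is inside the yoke. Next: a slow carry to the tray.

Run:
```python
from h import *
from bench import env, kinematics, monitor, eyes, job
np.set_printoptions(precision=4,suppress=True)
env.movel([.4422,-.3319,.165],velocity=.06); 
env.movel([.4422,-.3319,.105],velocity=.03); env.hold(.3)
s=monitor.sense();print(s['clock'],s['position'],s['contact_force'])
F={n:eyes.grab_frame(n) for n in("side","top")}; pickle.dump(F,open("f7.pkl","wb"))
a=cv2.resize(F["side"]["frame"][90:215,310:450,::-1],None,fx=4.5,fy=4.5,interpolation=cv2.INTER_CUBIC)
cv2.imwrite("pics/z8.png",a)
```

```text
29.85 [ 0.4422 -0.3319  0.105 ] [-0.1031 -0.0944 -2.3606]
```

View pics/z8.png

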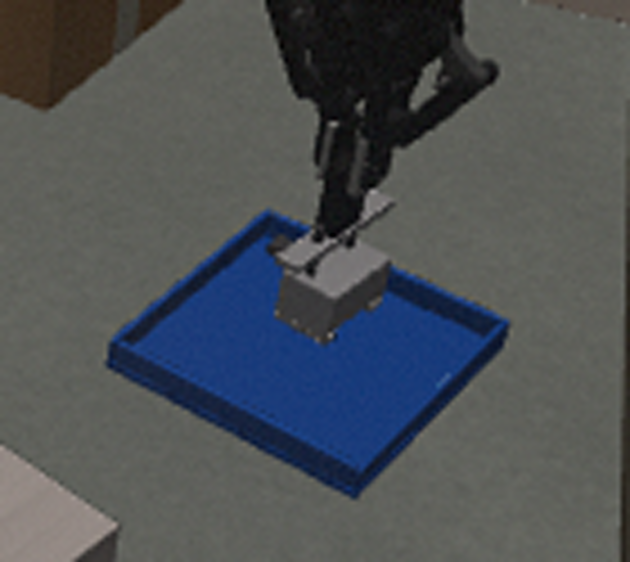

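Run:
```python
from h import *
from bench import env, kinematics, monitor, eyes, job
np.set_printoptions(precision=4,suppress=True)
p=[.4422,-.3319]
r=env.movel([*p,.076],velocity=.02,guard=5);print(r)
env.hold(.3)
r=env.movel([*p,.064],velocity=.008,guard=2.5)
s=monitor.sense();print(r,s['clock'],s['position'],s['contact_force'],s['ft_torque'])
F={n:eyes.grab_frame(n) for n in("side","top")}; pickle.dump(F,open("f8.pkl","wb"))
a=cv2.resize(F["side"]["frame"][110:205,330:430,::-1],None,fx=6,fy=6,interpolation=cv2.INTER_CUBIC)
cv2.imwrite("pics/z9.png",a)
```

```text
False
True 32.7583 [ 0.4421 -0.3319  0.069 ] [-0.5625 -0.2513  5.3682] [-0.0016  0.1107 -0.0197]
```

View pics/z9.png

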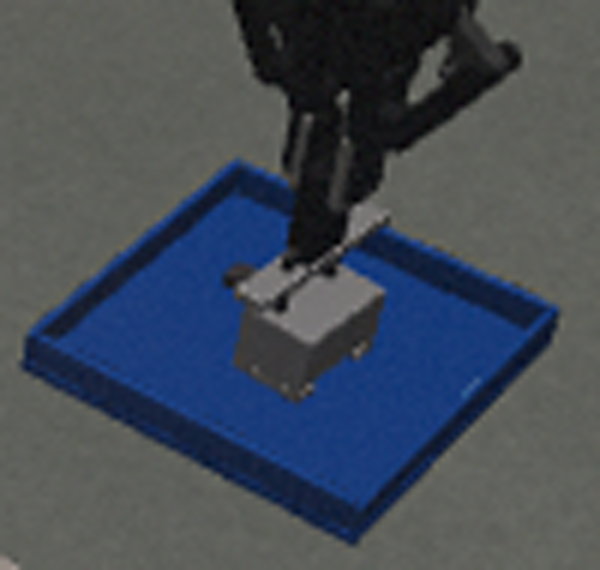

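Run:
```python
from h import *
from bench import env, kinematics, monitor, eyes, job
np.set_printoptions(precision=4,suppress=True)
env.release(); env.hold(.2)
s=monitor.sense();p=s['position'];print(s['clock'],p,s['contact_force'],s['finger_gap'])
env.movel([p[0],p[1],.20],velocity=.06)
env.reach([.3,.2,.3],quat(-.355)); env.hold(.5)
print(monitor.sense()['clock'])
F={n:eyes.grab_frame(n) for n in("side","top")}; pickle.dump(F,open("f9.pkl","wb"))
a=cv2.resize(F["side"]["frame"][110:205,330:430,::-1],None,fx=4,fy=4,interpolation=cv2.INTER_CUBIC)
b=cv2.resize(F["top"]["frame"][220:315,335:435,::-1],None,fx=4,fy=4,interpolation=cv2.INTER_CUBIC)
cv2.imwrite("pics/z10.png",np.hstack([a,b])); cv2.imwrite("pics/top10.png",F["top"]["frame"][:,:,::-1])
```

```text
33.7583 [ 0.4417 -0.3314  0.0682] [-0.5418  0.6382  0.058 ] 0.9984350221913005
38.625
```

View pics/z10.png

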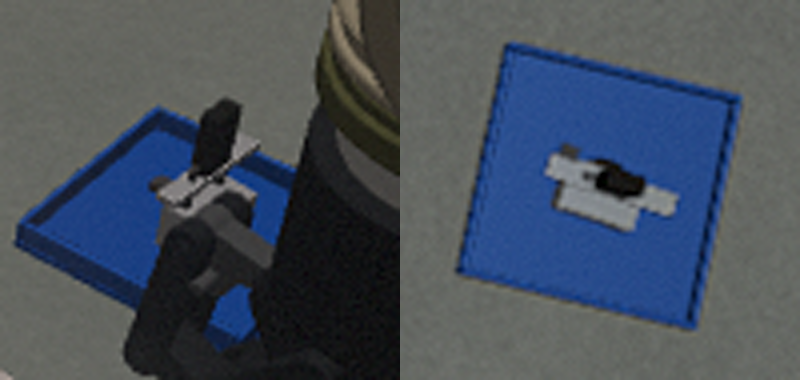

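View pics/top10.png

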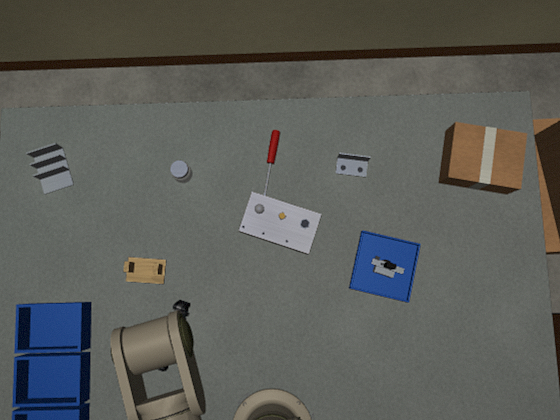

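The puller stands in the tray at about (385,266) in the top view. The gripper is clear, and the jar, bracket and driver are at the same pixels as at the start. I'll check its height and uprightness once, then hand in.

Run:
```python
from h import *
from bench import env, kinematics, monitor, eyes, job
np.set_printoptions(precision=4,suppress=True)
F=pickle.load(open("f9.pkl","rb"));T,S=F["top"],F["side"]
Z=lambda x,y,x0,y0:((x+.5)/4-.5+x0,(y+.5)/4-.5+y0)
print("handle",tri(T,Z(619-400,180,335,220),S,Z(216,140,330,110)))
print("expected handle", .4422,-.3319,.0593+.026)
for a in("top","side"):
    d=np.abs(F[a]["frame"].astype(int)-pickle.load(open("f0.pkl","rb"))[a]["frame"].astype(int)).max(2)
    if a=="top": print("diff driver/jar/bracket",d[125:195,260:285].max(),d[155:187,165:197].max(),d[148:182,330:375].max())
s=monitor.sense();print(s['clock'],s['contact_force'])
job.hand_in()
```

```text
handle (array([ 0.4421, -0.3323,  0.0817]), np.float64(0.001972510419254788))
expected handle 0.4422 -0.3319 0.0853
diff driver/jar/bracket 14 9 11
38.725 [ 0.4535  0.59   -1.4373]
the job is handed in; nothing more can be done
```

The job is done and handed in at 38.7 s, with the cap in the puller and the puller standing in the tray. `job.hand_in()` reports no verdict, so the result rests on my own checks.

**What I did**
- I gripped the puller by its handle, lifted it off the stand and felt for the deck on the free strip. The feet turned out to hang about 54 mm below `puller_mid`.
- I raised the feet about 1 mm, slid them under the cap's head until the back wall touched lightly, and pulled straight up. The upward pull read about 20 N, then fell back to the puller's own weight as the cap came free.
- I carried the cap slowly to the tray, lowered until the feet touched the floor (at the height the deck contact predicted), let go and backed away.

**Last checks**
- **Spigot and cap:** the spigot is bare and no cap is visible outside the puller. The cap itself is hidden inside the yoke, so I know it is there only by inference.
- **Puller position:** the handle is at (0.442, -0.332), the tray centre to within 1 mm. It looks upright in both views, but I did not measure the angle.
- **Other things on the bench:** the jar, bracket and screwdriver show no change in the top view beyond image noise.

**Disagreements**
- The two cameras differed by about 2 mm on the cap's sideways position. I aimed between them and felt no notable side force.
- The final handle height came out at 82 mm against 85 mm expected, which I put down to hand-picked pixels (the two rays missed each other by 2 mm).

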